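Lid the porcelain jars for the kiln

TASK

The cast porcelain jars are ready for the kiln and must be fired with their own lids on. Take each of the four lids from the near board by its knob and put it on the jar it belongs to, sitting down flat in the mouth with its edges in line with the jar's. The ware is brittle: set the lids down rather than dropping them, leave the jars standing where they are, and do not disturb the jug or the saucers.

Things in the scene. Friction and masses are not known exactly. Their poses are not given: they have to be found in the camera images.
- lid_large: Loose white porcelain lid (130 g) of the large round jar: round, 94 mm across, with a round knob 26 mm across. Stands knob up on the nearer board. Origin: centre of its underside, z up. Heights from there: plug 0-9 mm (75 mm across tapering to 64 mm at its foot), flange 9-12.5, slope to 18, central knob 18-42, full width at 28-37. Fits at any yaw.
- lid_small: Loose white porcelain lid (60 g) of the small round jar: round, 64 mm across, with a round knob 20 mm across. Stands knob up on the nearer board. Origin: centre of its underside, z up. Heights from there: plug 0-9 mm (46 mm across tapering to 36 mm at its foot), flange 9-12.5, slope to 18, central knob 18-42, full width at 28-37. Fits at any yaw.
- lid_square: Loose white porcelain lid (120 g) of the square jar: 80 x 80 mm with rounded corners; knob 22 x 22 mm, parallel to the lid. Stands knob up on the nearer board. Origin: centre of its underside, z up. Heights from there: plug 0-9 mm (62 x 62 mm tapering to 52 x 52 mm at its foot), flange 9-12.5, slope to 18, central knob 18-42, full width at 28-37. Fits in any quarter turn.
- lid_oblong: Loose white porcelain lid (140 g) of the oblong jar: 66 mm (own x) by 120 mm (own y) with rounded corners; knob a bar 16 mm (x) by 46 mm (y). Stands knob up on the nearer board. Origin: centre of its underside, z up. Heights from there: plug 0-9 mm (48 x 102 mm tapering to 38 x 92 mm at its foot), flange 9-12.5, slope to 18, central knob 18-42, full width at 28-37. Fits either way round.
- jar_large: Loose open white porcelain jar (450 g) of the large round lid: round with twelve flat facets, rim 94 mm across outside, mouth 80 mm across, belly 108 mm across at most, 105 mm tall. Stands on the farther ware board. Origin: centre of its underside, z up; rim at +105 mm. With the lid home, flange on rim, the lid's origin is 96 mm above the jar's (about 3 mm play each way).
- jar_small: Loose open white porcelain jar (250 g) of the small round lid: round and smooth, rim 64 mm across outside, mouth 52 mm across, belly 67 mm, 80 mm tall. Stands on the farther ware board. Origin: centre of its underside, z up; rim at +80 mm. With the lid home, flange on rim, the lid's origin is 71 mm above the jar's (about 3 mm play each way).
- jar_square: Loose open white porcelain jar (420 g) of the square lid: 80 x 80 mm outside with upright sides parallel to its own x and y, mouth 68 x 68 mm, 92 mm tall. Stands on the farther ware board. Origin: centre of its underside, z up; rim at +92 mm. With the lid home, flange on rim, the lid's origin is 83 mm above the jar's (about 3 mm play each way).
- jar_oblong: Loose open white porcelain jar (420 g) of the oblong lid: 66 mm (own x) by 120 mm (own y) outside with upright sides, mouth 54 x 108 mm, 80 mm tall. Stands on the farther ware board. Origin: centre of its underside, z up; rim at +80 mm. With the lid home, flange on rim, the lid's origin is 71 mm above the jar's (about 3 mm play each way).
- jug: Bystander: loose white porcelain jug standing upside down on the table at the right-hand side, 158 mm tall, 110 mm across, with a beaded handle to its own +y (96 mm from the axis). Origin at the centre of the end it stands on.
- saucers: Bystander: stack of four white saucers on the table at the left-hand side, 160 mm across, 36 mm tall. Origin at the centre of the underside.
Things that resemble listed ones, but are neither listed nor needed, are in the scene too. What is shaped like the lid_large but green or orange is not meant.

How it is judged (in metres and radians):
At the end, for the whole second after the job is handed in: Every lid is home on its own jar: axes within 8 mm, seated height within 3 mm, level within 0.07 rad, square lid in line within 0.15 rad (any quarter turn), oblong within 0.12 rad; every jar upright, within 40 mm of its start; all at rest (horizontal distance between lid_large and jar_large below 0.008 m and z of lid_large in the frame of jar_large between 0.093 and 0.099 m and angle between each of lid_large, lid_small, lid_square, lid_oblong's own z axis and vertical below 0.07 rad and angle between each of jar_large, jar_small, jar_square, jar_oblong's own z axis and vertical below 0.05 rad and distance of each of jar_large, jar_small, jar_square, jar_oblong from where it was at the start of the episode below 0.04 m and linear speed of each of lid_large, jar_large, lid_small, jar_small, lid_square, jar_square, lid_oblong, jar_oblong below 0.02 m/s and horizontal distance between lid_small and jar_small below 0.008 m and z of lid_small in the frame of jar_small between 0.068 and 0.074 m and horizontal distance between lid_square and jar_square below 0.008 m and z of lid_square in the frame of jar_square between 0.08 and 0.086 m and horizontal distance between lid_oblong and jar_oblong below 0.008 m and z of lid_oblong in the frame of jar_oblong between 0.068 and 0.074 m and (angle between the x axis of lid_square and the x axis of jar_square, either way round below 0.15 rad or angle between the x axis of lid_square and the y axis of jar_square, either way round below 0.15 rad) and angle between the y axis of lid_oblong and the y axis of jar_oblong, either way round below 0.12 rad); the robot touches nothing.
It fails at once if a lid is dropped or knocked flying: over 0.8 m/s out of the fingers, a fall of more than 30 mm ((linear speed of lid_large above 0.8 m/s and not (contact force between the fingers and lid_large above 0.05 N)) or (linear speed of lid_small above 0.8 m/s and not (contact force between the fingers and lid_small above 0.05 N)) or (linear speed of lid_square above 0.8 m/s and not (contact force between the fingers and lid_square above 0.05 N)) or (linear speed of lid_oblong above 0.8 m/s and not (contact force between the fingers and lid_oblong above 0.05 N))).
It fails at once if a jar is shoved more than 40 mm or tipped over (distance of any of jar_large, jar_small, jar_square, jar_oblong from where it was at the start of the episode above 0.04 m or angle between any of jar_large, jar_small, jar_square, jar_oblong's own z axis and vertical above 0.35 rad).
It fails at once if the jug or the saucers are moved more than 30 mm (distance of any of jug, saucers from where it was at the start of the episode above 0.03 m).
It also fails if it takes over 118 s, if anything falls off the work surface, if the arm or the gripper's body presses on something with over 40 N, if the wrist force passes 120 N, or if a joint passes its speed limit or range.

ROBOT

A 6-joint arm with a two-finger parallel gripper is mounted at the origin on the work surface. World frame = base frame: x ahead of the robot, y to its left, z up, the work surface at z = 0. Lengths are in mm, angles in rad, forces in N, time in s.
With the tool pointing down it reaches from about 350 to 775 mm from the base axis. Payload 7.3 kg.
Tool frame: the origin (TCP) lies on the mounting face of the last link; the fingertips stand 178 mm ahead of it and the grasp point (between the pads) lies 159 mm ahead of it; z points along the fingers, y is the line along which they close (so a half turn about z gives the same grasp; the last joint's range is limited). The gripper opens to 92 mm and grips with 3 to 60 N. Pads are 19 mm wide; open, the fingers measure 130 mm over their backs; the gripper's body (75 mm by 190 mm) begins 47 mm behind the grasp point.
Start: joints at [-1.304, 0.342, 1.524, -0, 1.275, -0.146], TCP at [210.637, -480.895, 404.741] pointing down, gripper open.
Joint ranges: [-2.53, 2.53], [-0.77, 2.02], [0.04, 2.7], [-1, 4.14], [0.28, 2.66], [-3.11, 3.11]. Speed limits (rad/s): [2.57, 2.57, 3.14, 3.14, 3.14, 3.14].

INTERFACE

Orientations are given as [roll, pitch, yaw] about the fixed x, y, z axes, in that order (R = Rz(yaw) Ry(pitch) Rx(roll)).
In Python, from plant import bot, vision gives the robot as it stands. The module is installed in compiled form; this text tells all that it offers.
- The arm moves only by the shell command python3 -m crank 'ROWS'. ROWS is a JSON list of rows, 1 to 5 of them, each of 5 numbers: the finger opening in mm, then dx, dy, dz in mm, then a turn about the tool's z in rad; each row is the pose to reach, as a shift and turn from the pose commanded when the command began, along the tool's axes at that moment; what a row does not reach only later rows make up. A row lasts 1/8 s, in which the tool goes at most 62.5 mm and 0.188 rad, less where a joint would pass 70% of its speed; a pose out of reach is approached as far as the arm can. The fingers move at their own pace and stop on an object; the grip force is fixed at half the most. Time passes only in rows, so rows that do not move let the fingers close. It prints the time, the measured TCP pose, the force, the opening and the grip force at its end.
- bot.get_obs(): the state, without advancing time (a new reading comes with each control period).
- vision.capture(name): name is "scene" or "top"; returns a dict with "color" (384x512x3 uint8, red, green, blue), "K" (3x3 intrinsics, pixels), "k1" (the pictures are not rectified: a ray, as slopes to the right and down, at radius r is drawn at 1 + k1 r^2 times it, then the intrinsics apply), "R" (3x3) and "t" (3): a world point X has camera coordinates R X + t. Camera axes: x right, y down, z forward; pixel columns grow to the right and rows downward; lengths in mm; the calibration is good to about 2 mm. A picture is of the moment at which its call begins. There is no depth.
- bot.close_job(): hands the job in; it is judged then, once.
The state is a dict: "time": time; "joint_positions": joint angles; "dq": joint speeds; "tau": joint torques, N m; "tool_pos": TCP position; "tcp_rot": TCP orientation; "contact_force": force on the tool from outside, world axes, zero at the start; "moment": the same for the moment, N m; "grip_width": finger opening in mm; "finger_force": force on a finger pad.
Only numpy, scipy, OpenCV 4.12 (cv2) and the standard library are available. Lean on these libraries where they do the work, as an engineer would, in place of code of your own. Each camera call takes 0.05 s, during which the arm holds its last target. There are 200 camera calls.

## Working session

There is one attempt and no reset: what is moved stays moved. The work goes in short steps, Python scripts to look and compute and a shell command to move; the robot and the scene stay as the last step left them, time stands still between calls to the robot, and variables do not carry over. Pictures are saved under pics/ and viewed, at most 14 in all, crops included, and the job is handed in when it is done.

```bash
mkdir -p pics
python3 - <<'E'
from plant import bot, vision
import cv2,numpy as np,pickle
for n in("scene","top"):
    d=vision.capture(n); pickle.dump(d,open(n+".pkl","wb"))
    cv2.imwrite(f"pics/{n}0.png",cv2.resize(d["color"][:,:,::-1],(800,600),interpolation=cv2.INTER_CUBIC))
    print(n,d["K"],d["k1"],d["R"],d["t"],-d["R"].T@d["t"])
print(bot.get_obs())
E
```

```text
scene [[378.47426768   0.         264.75649813]
 [  0.         378.47426768 188.82990662]
 [  0.           0.           1.        ]] 0.022110548972264745 [[-0.16010686  0.98707659 -0.00675292]
 [ 0.66035616  0.10202192 -0.7439901 ]
 [-0.73368627 -0.12357725 -0.66815651]] [  86.53375447 -285.99163116 1607.80478606] [1382.33527201  142.45007193  862.07465256]
top [[480.46096091   0.         260.58970387]
 [  0.         480.46096091 194.54943324]
 [  0.           0.           1.        ]] 0.0015163865478204648 [[ 1.93930934e-03 -9.99997972e-01 -5.42301920e-04]
 [-9.91617409e-01 -1.85299368e-03 -1.29195513e-01]
 [ 1.29194247e-01  7.88306090e-04 -9.91618992e-01]] [ -23.642794    455.47782544 1671.86385122] [ 235.71040102  -24.11668899 1716.68481684]
{'time': 0.1, 'joint_positions': array([-1.30397582e+00,  3.42659120e-01,  1.52491458e+00, -7.93967125e-06,
        1.27540096e+00, -1.46035479e-01]), 'dq': array([-1.51270421e-03, -1.09430530e-03, -3.36123064e-03, -1.26588960e-03,
        1.88796487e-06,  8.23814821e-04]), 'tau': array([ 1.26097635e-03, -4.32002664e+01, -2.44694871e+01,  7.18628406e-02,
        5.25775237e-02, -5.05516550e-05]), 'tool_pos': array([ 210.61525634, -480.77343167,  404.11355   ]), 'tcp_rot': array([-3.14022425e+00, -1.93593782e-04,  4.12858174e-01]), 'contact_force': array([ 0.28575033,  0.03007199, -0.33709609]), 'moment': array([-0.00483225, -0.08183637, -0.01686734]), 'finger_force': 0.0, 'grip_width': 92.29674288247196}
```

View pics/scene0.png

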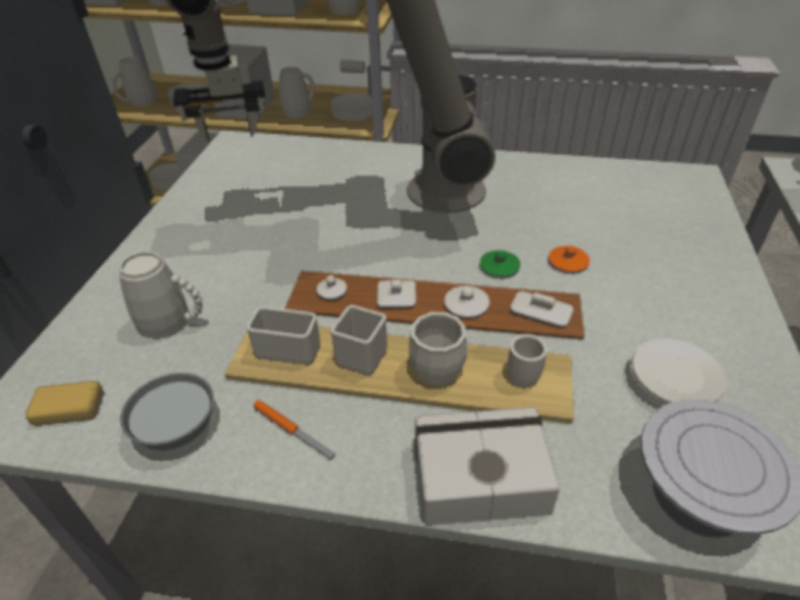

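View pics/top0.png

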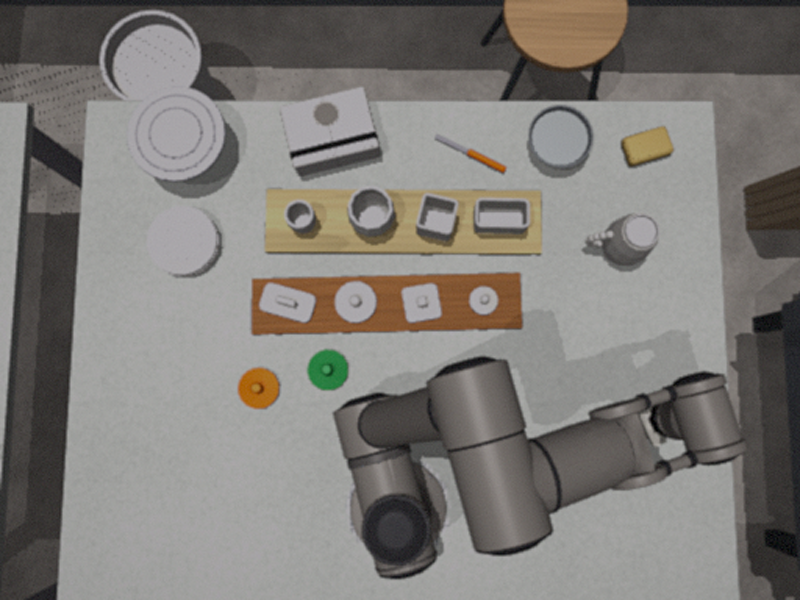

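The top view shows four white lids on the brown board, in 800x600 px: oblong (287,302), large round (355,301), square (421,302) and small round (484,299). The jars on the yellow board are small (300,216), large (371,212), square (437,216) and oblong (501,216). Three things have the shape of lid_large: white (355,301), green (328,369) and orange (258,387). The white one on the board fits the description. I'll confirm this in an enlarged crop.

Run:
```python
import cv2,pickle
d=pickle.load(open("top.pkl","rb"))["color"][:,:,::-1]
c=cv2.resize(d[115:220,155:355],(800,420),interpolation=cv2.INTER_CUBIC); cv2.imwrite("pics/topc.png",c)
d=pickle.load(open("scene.pkl","rb"))["color"][:,:,::-1]
c=cv2.resize(d[170:270,145:385],(800,333),interpolation=cv2.INTER_CUBIC); cv2.imwrite("pics/scenec.png",c)
```

```text
(no output)
```

View pics/topc.png

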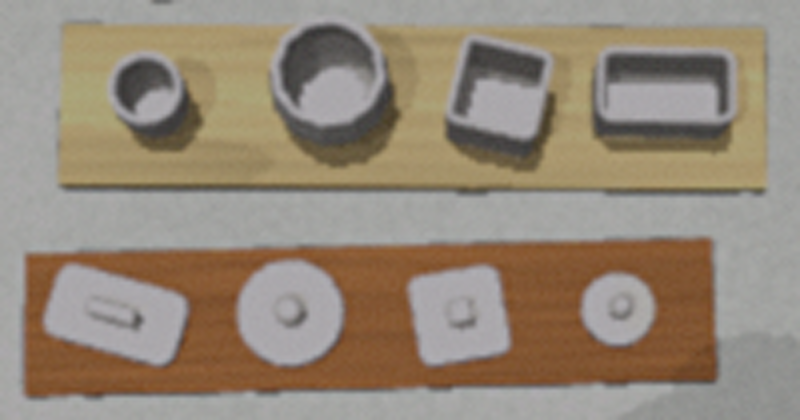

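View pics/scenec.png

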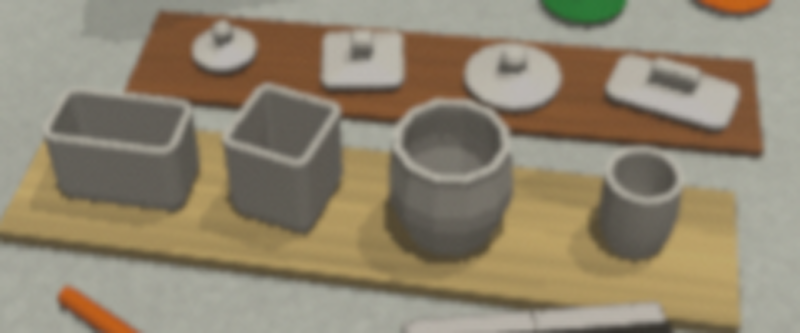

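The crop confirms that the white round lid at crop (291,312) is lid_large. The other white lids are oblong (115,314), square (459,314) and small (618,309). The jar rims are at about (147,87), (329,75), (500,90) and (666,85). Next I'll refine the poses by fitting the outlines in both views.

```bash
cat > h.py <<'E'
import numpy as np,cv2,pickle
from scipy.optimize import minimize
from scipy.ndimage import map_coordinates
cams=lambda:[pickle.load(open(n+".pkl","rb")) for n in("top","scene")]
def proj(d,X):
    c=X@d["R"].T+d["t"]; s=c[:,:2]/c[:,2:]; s=s*(1+d["k1"]*(s**2).sum(1,keepdims=True))
    return s*d["K"][0,0]+d["K"][:2,2]
def back(d,uv,z):
    s=(np.array(uv)-d["K"][:2,2])/d["K"][0,0]; s=s/(1+d["k1"]*(s@s))
    r=d["R"].T@np.r_[s,1]; o=-d["R"].T@d["t"]; return (o+r*(z-o[2])/r[2])[:2]
def outline(sx,sy,off,rnd):
    a=np.linspace(0,2*np.pi,120,endpoint=False); n=np.c_[np.cos(a),np.sin(a)]
    if rnd: return n*(sx/2+off)
    r=8; q=np.sign(n)*np.array([sx/2-r,sy/2-r])   # corners + edges
    P=n*(r+off)+q
    P=np.r_[P,P[:1]]; L=np.r_[0,np.cumsum(np.linalg.norm(np.diff(P,axis=0),axis=1))]
    t=np.linspace(0,L[-1],160,endpoint=False); return np.c_[np.interp(t,L,P[:,0]),np.interp(t,L,P[:,1])]
def samp(d,x,y,yaw,z,o):
    c,s=np.cos(yaw),np.sin(yaw); P=np.c_[o@np.array([[c,s],[-s,c]])+[x,y],np.full(len(o),z)]
    u=proj(d,P); im=d["g"]; return map_coordinates(im,[u[:,1],u[:,0]],order=1,mode="nearest").mean()
def fit(ds,sz,rnd,z,x0,kind,yaw0):
    def f(p):
        v=0
        for d in ds:
            S=lambda o,zz=z: samp(d,p[0],p[1],p[2],zz,outline(*sz,o,rnd))
            if kind=="lid": v-=S(-3)+S(-1.5)-S(1.5)-S(3)
            else: v-=2*S(-3)-S(3)-S(-9)
        return v/len(ds)
    best=None
    for y in ([0] if rnd else yaw0):
        for dx in(-4,0,4):
            r=minimize(f,[x0[0]+dx,x0[1],y],method="Nelder-Mead",options=dict(initial_simplex=np.array([[x0[0]+dx,x0[1],y],[x0[0]+dx+6,x0[1],y],[x0[0]+dx,x0[1]+6,y],[x0[0]+dx,x0[1],y+.15]])))
            if best is None or r.fun<best.fun: best=r
    return best
E
cat > fit.py <<'E'
from h import *
ds=cams()
for d in ds: d["g"]=cv2.GaussianBlur(d["color"][:,:,2].astype(float),(0,0),.6)
px=lambda u,v:((u+.5)/4-.5+155,(v+.5)/4-.5+115)
L={"large":((94,94),1,(291,312),105,(329,75)),"small":((64,64),1,(618,309),80,(147,87)),"square":((80,80),0,(459,314),92,(500,90)),"oblong":((66,120),0,(115,314),80,(666,85))}
for h in (12,16,20,24):
  tot=0
  for n,(sz,r,lp,H,jp) in L.items():
    for kind,z,p in(("lid",h+10.5,lp),("jar",h+H,jp)):
        b=fit(ds,sz,r,z,back(ds[0],px(*p),z),kind,[-.35,0,.35])
        s=[fit([d],sz,r,z,b.x[:2],kind,[b.x[2]]).x for d in ds]
        print(h,n,kind,b.x.round(2),round(b.fun,1),"top",s[0].round(2),"scene",s[1].round(2))
E
python3 fit.py
```

```text
12 large lid [4.620e+02 9.751e+01 8.000e-02] -92.3 top [4.6292e+02 9.6600e+01 1.1000e-01] scene [4.5903e+02 9.8950e+01 2.0000e-02]
12 large jar [6.576e+02 6.023e+01 5.000e-02] -33.5 top [6.5909e+02 6.0090e+01 6.0000e-02] scene [6.495e+02 6.129e+01 1.400e-01]
12 small lid [ 4.6582e+02 -1.9427e+02  4.0000e-02] -91.8 top [ 4.6684e+02 -1.9514e+02  1.1000e-01] scene [ 4.6250e+02 -1.9332e+02  1.6000e-01]
12 small jar [ 6.4968e+02  2.2033e+02 -8.0000e-02] -32.3 top [6.5085e+02 2.1997e+02 4.0000e-02] scene [6.4050e+02 2.2219e+02 1.8000e-01]
12 square lid [ 4.6026e+02 -5.2920e+01  1.7000e-01] -94.1 top [ 4.6097e+02 -5.3890e+01  1.7000e-01] scene [ 4.5875e+02 -5.1690e+01  1.7000e-01]
12 square jar [ 6.4824e+02 -8.7280e+01 -2.3000e-01] -42.2 top [ 6.4902e+02 -8.6940e+01 -2.4000e-01] scene [ 6.3996e+02 -8.6190e+01 -2.4000e-01]
12 oblong lid [ 4.6043e+02  2.5246e+02 -2.7000e-01] -90.8 top [ 4.6106e+02  2.5165e+02 -2.8000e-01] scene [ 4.5678e+02  2.5414e+02 -2.6000e-01]
12 oblong jar [ 654.01 -233.      0.  ] -34.1 top [ 654.21 -233.17   -0.  ] scene [ 6.4493e+02 -2.3278e+02 -3.0000e-02]
16 large 
[... 2596 characters left out ...]
2 -3.2000e-01]
24 small jar [6.4947e+02 2.1951e+02 7.0000e-02] -54.0 top [6.4774e+02 2.1830e+02 4.0000e-02] scene [651.85 220.92  -0.  ]
24 square lid [ 4.5971e+02 -5.2620e+01  1.9000e-01] -76.6 top [ 4.5938e+02 -5.3620e+01  1.7000e-01] scene [ 4.7194e+02 -4.8920e+01  1.7000e-01]
24 square jar [ 6.4819e+02 -8.4500e+01 -2.5000e-01] -43.9 top [ 6.4591e+02 -8.6420e+01 -2.4000e-01] scene [ 6.5169e+02 -8.2690e+01 -2.4000e-01]
24 oblong lid [ 4.6080e+02  2.5123e+02 -2.7000e-01] -74.4 top [ 4.5939e+02  2.4969e+02 -2.7000e-01] scene [ 4.6999e+02  2.5255e+02 -2.7000e-01]
24 oblong jar [ 6.5274e+02 -2.2958e+02 -4.0000e-02] -38.7 top [ 651.09 -231.4     0.  ] scene [ 6.5633e+02 -2.2717e+02 -4.0000e-02]
```

```bash
cat > mv.py <<'E'
import sys,numpy as np
from plant import bot
from scipy.spatial.transform import Rotation as Ro
x,y,z,yaw=map(float,sys.argv[1:]); o=bot.get_obs(); R=Ro.from_euler("xyz",o["tcp_rot"])
d=R.inv().apply(np.array([x,y,z])-o["tool_pos"]); t=-((yaw-o["tcp_rot"][2]+np.pi)%(2*np.pi)-np.pi)
print("d",d.round(1),"turn",round(t,3),"rows",max(np.linalg.norm(d)/62.5,abs(t)/.188).round(2),"q",o["joint_positions"].round(2),"t",o["time"])
E
python3 mv.py 466.2 -193.7 300 1.571
```

```text
d [ 349.3 -160.3  104.4] turn -1.158 rows 6.37 q [-1.3   0.34  1.52 -0.    1.28 -0.15] t 0.1
```

```bash
python3 -m crank '[[70,349,-160,104,-1.158],[70,349,-160,104,-1.158],[70,349,-160,104,-1.158],[70,349,-160,104,-1.158],[70,349,-160,104,-1.158]]'; python3 mv.py 466.2 -193.7 300 1.571
```

```text
time: 0.72
tool_pos: [412.3, -254.1, 322.4]
tcp_rot: [3.142, 0.0, 1.356]
contact_force: [-0.4, -0.9, 0.2]
grip_width: 70.0
finger_force: 0.0
d [70.5 39.8 22.4] turn -0.215 rows 1.34 q [-0.71  0.36  1.75 -0.    1.03 -0.5 ] t 0.725
```

```bash
python3 -m crank '[[50,70.5,40,22,-0.215],[50,70.5,40,22,-0.215],[50,70.5,40,22,-0.215]]'; python3 mv.py 466.2 -193.7 216 1.571
```

```text
time: 1.1
tool_pos: [466.4, -194.4, 300.2]
tcp_rot: [-3.14, -0.001, 1.568]
contact_force: [0.8, 0.4, 0.5]
grip_width: 50.2
finger_force: 0.0
d [ 0.6 -0.1 84.2] turn -0.003 rows 1.35 q [-0.55  0.42  1.72 -0.    1.   -0.54] t 1.1
```

Before going down I'll check the alignment with a picture.

```bash
cat > look.py <<'E'
import sys,cv2,numpy as np,pickle
from plant import vision
# name, then top crop x y, scene crop x y (native), 100x100 each -> side by side
n,a,b,c,e=sys.argv[1],*map(int,sys.argv[2:])
o=[]
for k,x,y in(("top",a,b),("scene",c,e)):
    d=vision.capture(k); pickle.dump(d,open(k+"1.pkl","wb"))
    o.append(cv2.resize(np.ascontiguousarray(d["color"][y:y+100,x:x+100,::-1]),(400,400),interpolation=cv2.INTER_CUBIC))
cv2.imwrite(f"pics/{n}.png",np.hstack(o))
E
python3 -m crank '[[45,0.6,0,45,0],[45,0.6,0,45,0]]'; python3 look.py a 260 140 160 130
```

```text
time: 1.35
tool_pos: [464.4, -195.3, 254.1]
tcp_rot: [-3.136, -0.003, 1.564]
contact_force: [-0.7, 0.4, -0.1]
grip_width: 44.7
finger_force: 0.0
```

View pics/a.png

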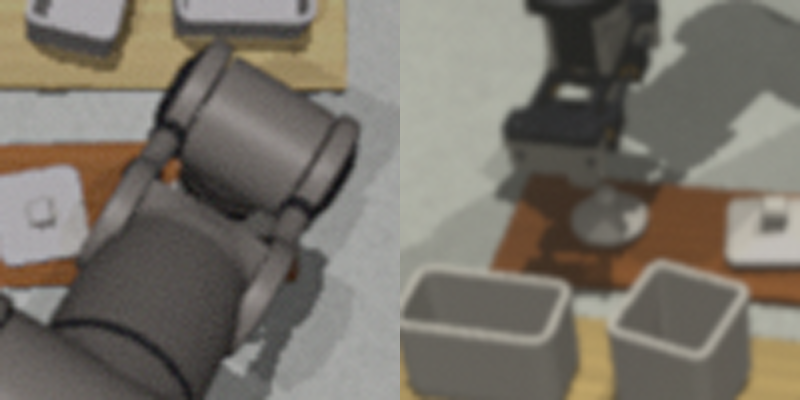

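The scene view shows the gripper above the small lid (800-px crop at 608,215), with the finger coming down over its knob. Now I'll descend and close.

```bash
python3 mv.py 466.2 -193.7 216 1.571; python3 -m crank '[[45,1.5,0,20,0],[45,1.5,0,38,0],[45,1.5,0,38,0],[5,1.5,0,38,0],[5,1.5,0,38,0]]';python3 mv.py 466.2 -193.7 216 1.571
```

```text
d [ 2.3  0.6 40.7] turn -0.007 rows 0.65 q [-0.55  0.48  1.77 -0.    0.89 -0.54] t 1.45
time: 2.08
tool_pos: [466.1, -193.9, 219.2]
tcp_rot: [3.14, 0.001, 1.565]
contact_force: [0.2, 0.1, 0.0]
grip_width: 30.0
finger_force: 0.0
d [0.2 0.1 3.2] turn -0.006 rows 0.05 q [-0.55  0.54  1.81 -0.    0.8  -0.54] t 2.075
```

```bash
python3 -m crank '[[28,0,0,2.5,0],[5,0,0,2.5,0],[5,0,0,2.5,0],[5,0,0,2.5,0],[5,0,0,2.5,0]]'; python3 -m crank '[[5,0,0,-40,0],[5,0,0,-100,0],[5,0,0,-155,0],[5,0,0,-155,0]]'; python3 mv.py 648.5 219.9 375 1.571
```

```text
time: 2.7
tool_pos: [465.8, -193.6, 215.5]
tcp_rot: [-3.141, 0.0, 1.565]
contact_force: [-1.0, -0.5, 0.2]
grip_width: 18.5
finger_force: 30.0
time: 3.2
tool_pos: [466.5, -193.9, 374.8]
tcp_rot: [3.133, 0.005, 1.565]
contact_force: [0.1, -0.3, -1.4]
grip_width: 18.4
finger_force: 30.0
d [414.8 179.7  -0.8] turn -0.006 rows 7.23 q [-0.55  0.33  1.63  0.    1.17 -0.54] t 3.2
```

```bash
python3 -m crank '[[5,415,180,-1,0],[5,415,180,-1,0],[5,415,180,-1,0],[5,415,180,-1,0],[5,415,180,-1,0]]'>/dev/null; python3 mv.py 648.5 219.9 375 1.571
```

```text
d [125.9  55.7  -5.8] turn -0.006 rows 2.2 q [ 0.03  0.51  1.36 -0.    1.28  0.04] t 3.825
```

```bash
python3 -m crank '[[5,126,56,-4,0],[5,126,56,-4,0],[5,126,56,-4,0],[5,126,56,-4,0]]'>/dev/null; python3 -m crank '[[5,0,0,30,0],[5,0,0,50,0],[5,0,0,50,0]]'; python3 mv.py 648.5 219.9 316 1.571;python3 look.py b 165 90 290 190
```

```text
time: 4.7
tool_pos: [647.9, 216.0, 323.1]
tcp_rot: [-3.137, 0.002, 1.563]
contact_force: [-0.7, -0.0, -0.7]
grip_width: 18.4
finger_force: 30.0
d [3.9 0.6 7.1] turn -0.008 rows 0.13 q [ 0.21  0.7   1.14 -0.    1.3   0.22] t 4.7
```

View pics/b.png

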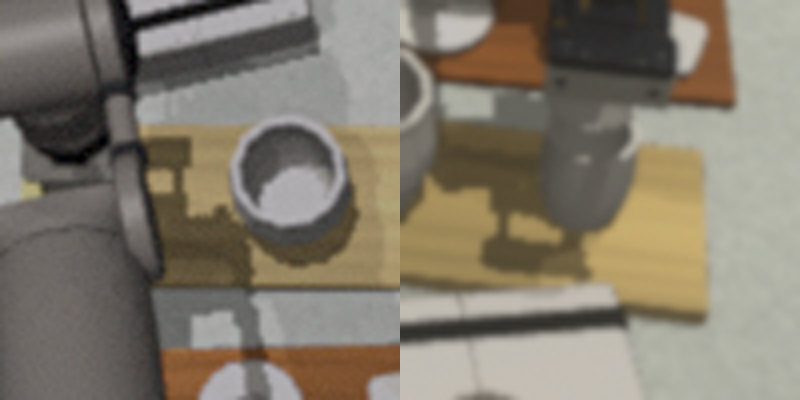

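```bash
python3 -m crank '[[5,3.9,0.6,7,-0.008],[5,3.9,0.6,7,-0.008],[5,3.9,0.6,7,-0.008]]'>/dev/null; python3 mv.py 648.4 219.9 300 1.571
```

```text
d [-2.2 -0.7 18.4] turn 0.003 rows 0.3 q [ 0.22  0.71  1.14 -0.    1.29  0.22] t 5.175
```

```bash
python3 -m crank '[[5,-2.2,-0.6,8,0],[5,-2.2,-0.6,13,0],[5,-2.2,-0.6,18,0],[5,-2.2,-0.6,18,0],[5,-2.2,-0.6,18,0]]'; python3 mv.py 648.4 219.9 291 1.571
```

```text
time: 5.8
tool_pos: [648.5, 219.8, 300.3]
tcp_rot: [3.141, 0.0, 1.573]
contact_force: [-0.6, -0.2, -0.6]
grip_width: 18.4
finger_force: 30.0
d [ 0.1 -0.1  9.3] turn 0.002 rows 0.15 q [ 0.22  0.72  1.17 -0.    1.25  0.21] t 5.8
```

```bash
python3 -m crank '[[5,0,0,3,0],[5,0,0,5,0],[5,0,0,7,0],[5,0,0,7,0],[5,0,0,7,0]]';python3 -m crank '[[5,0,0,1.5,0],[5,0,0,3,0],[5,0,0,3,0],[5,0,0,3,0]]'
```

```text
time: 6.42
tool_pos: [648.5, 219.8, 293.2]
tcp_rot: [3.142, 0.0, 1.573]
contact_force: [0.2, -0.5, -1.4]
grip_width: 18.7
finger_force: 30.0
time: 6.92
tool_pos: [648.6, 219.8, 292.4]
tcp_rot: [3.139, -0.001, 1.573]
contact_force: [-1.5, -0.2, 9.5]
grip_width: 18.7
finger_force: 30.0
```

```bash
python3 -m crank '[[40,0,0,-1,0],[40,0,0,-1,0],[40,0,0,-1,0],[40,0,0,-1,0]]'; python3 -m crank '[[40,0,0,-60,0],[40,0,0,-60,0],[60,-100,-100,-60,0],[60,-150,-185,-60,0],[60,-150,-185,-60,0]]';python3 -m crank '[[60,0,-5,0,0],[60,0,-5,0,0]]';python3 look.py c 165 90 290 190;  python3 mv.py 462.5 97.4 260 1.571
```

```text
time: 7.42
tool_pos: [648.5, 219.8, 290.9]
tcp_rot: [-3.141, 0.0, 1.573]
contact_force: [-0.2, -0.4, 0.4]
grip_width: 39.9
finger_force: 0.0
time: 8.05
tool_pos: [502.9, 99.1, 350.6]
tcp_rot: [-3.141, 0.0, 1.574]
contact_force: [-0.6, -0.2, 0.3]
grip_width: 59.6
finger_force: 0.0
time: 8.3
tool_pos: [499.9, 100.1, 351.6]
tcp_rot: [3.14, -0.0, 1.573]
contact_force: [1.0, 0.3, 0.8]
grip_width: 60.1
finger_force: 0.0
d [ -3.  -38.4  91.3] turn 0.003 rows 1.59 q [0.05 0.37 1.65 0.   1.13 0.05] t 8.4
```

View pics/c.png

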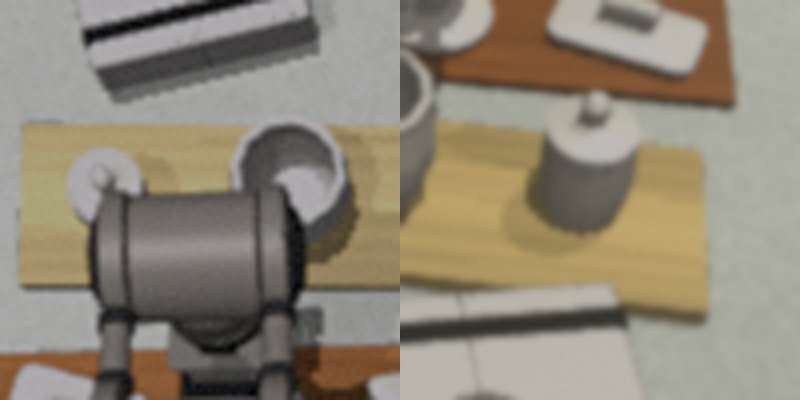

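The small lid (crop right, 590,130) sits flat and centred on its jar. The large lid is next.

```bash
python3 -m crank '[[50,-3,-38.4,50,0],[50,-3,-38.4,91,0],[50,-3,-38.4,91,0],[50,-3,-38.4,91,0]]'; python3 mv.py 462.5 97.4 216 1.571
```

```text
time: 8.9
tool_pos: [462.8, 97.4, 261.3]
tcp_rot: [3.139, -0.0, 1.574]
contact_force: [-0.0, 0.4, -0.3]
grip_width: 49.6
finger_force: 0.0
d [ 0.  -0.4 45.3] turn 0.003 rows 0.72 q [ 0.05  0.43  1.86 -0.    0.86  0.04] t 8.9
```

```bash
python3 -m crank '[[50,0,0,25,0],[50,0,0,45,0],[50,0,0,45,0],[50,0,0,45,0],[32,0,0,45,0]]'; python3 -m crank '[[5,0,0,0,0],[5,0,0,0,0],[5,0,0,0,0],[5,0,0,0,0],[5,0,0,0,0]]'; python3 mv.py 657.1 60.9 400 1.571
```

```text
time: 9.52
tool_pos: [461.8, 97.1, 216.4]
tcp_rot: [3.139, -0.0, 1.573]
contact_force: [-0.4, -0.2, -0.1]
grip_width: 44.0
finger_force: 0.0
time: 10.15
tool_pos: [461.3, 97.0, 215.5]
tcp_rot: [3.141, 0.0, 1.573]
contact_force: [-1.5, -0.4, 5.8]
grip_width: 24.5
finger_force: 30.0
d [ -36.6  195.8 -184.4] turn 0.002 rows 4.34 q [ 0.04  0.5   1.9  -0.    0.74  0.04] t 10.15
```

```bash
python3 -m crank '[[5,0,0,-60,0],[5,0,0,-120,0],[5,-37,60,-150,0],[5,-37,120,-150,0],[5,-37,170,-150,0]]'; python3 -m crank '[[5,0,26,0,0],[5,0,26,0,0],[5,0,26,0,0],[5,0,26,0,0]]'; python3 mv.py 657.1 60.6 328 1.571
```

```text
time: 10.78
tool_pos: [633.1, 59.6, 365.8]
tcp_rot: [3.14, 0.0, 1.572]
contact_force: [0.7, -0.4, -1.9]
grip_width: 24.5
finger_force: 30.0
time: 11.28
tool_pos: [656.5, 60.7, 365.4]
tcp_rot: [-3.141, 0.0, 1.574]
contact_force: [-0.0, -0.1, -1.7]
grip_width: 25.0
finger_force: 30.0
d [-0.1  0.6 37.4] turn 0.003 rows 0.6 q [-0.02  0.62  1.17 -0.    1.35 -0.03] t 11.275
```

```bash
python3 -m crank '[[5,0,0.6,20,0],[5,0,0.6,37,0],[5,0,0.6,37,0],[5,0,0.6,42,0],[5,0,0.6,42,0]]'; python3 -m crank '[[5,0,0,3,0],[5,0,0,4,0],[5,0,0,4,0],[5,0,0,4,0]]'
```

```text
time: 11.9
tool_pos: [658.0, 60.5, 323.4]
tcp_rot: [3.141, 0.0, 1.573]
contact_force: [-0.4, -0.4, -1.9]
grip_width: 24.4
finger_force: 30.0
time: 12.4
tool_pos: [658.0, 60.5, 319.3]
tcp_rot: [3.141, 0.0, 1.573]
contact_force: [-0.3, -0.2, -1.8]
grip_width: 24.3
finger_force: 30.0
```

```bash
python3 -m crank '[[5,0,0,1.5,0],[5,0,0,1.5,0],[5,0,0,1.5,0]]'; python3 -m crank '[[5,0,0,1,0],[5,0,0,1.5,0],[5,0,0,1.5,0]]'
```

```text
time: 12.78
tool_pos: [657.9, 60.5, 317.6]
tcp_rot: [-3.141, 0.0, 1.573]
contact_force: [0.0, -0.6, -2.1]
grip_width: 24.6
finger_force: 30.0
time: 13.15
tool_pos: [657.9, 60.5, 317.5]
tcp_rot: [3.14, 0.0, 1.573]
contact_force: [-2.5, -0.1, 6.1]
grip_width: 24.7
finger_force: 30.0
```

Contact came at the expected height, so I'll release and move to the square lid.

```bash
python3 -m crank '[[45,0,0,-1,0],[45,0,0,-1,0],[45,0,0,-1,0],[45,0,0,-1,0]]'; python3 -m crank '[[50,0,0,-50,0],[50,0,0,-60,0],[50,-50,-70,-60,0],[50,-90,-130,-60,0],[50,-113,-190,-60,0]]';python3 -m crank '[[50,0,-12,30,-0.17],[50,0,-12,60,-0.17],[50,0,-12,60,-0.17]]'; python3 mv.py 461 -52.7 260 1.746
```

```text
time: 13.65
tool_pos: [658.0, 60.5, 317.0]
tcp_rot: [-3.141, 0.0, 1.573]
contact_force: [-0.3, -1.1, -0.2]
grip_width: 45.0
finger_force: 0.0
time: 14.28
tool_pos: [497.4, -39.2, 376.6]
tcp_rot: [-3.141, 0.0, 1.573]
contact_force: [-0.3, -0.9, 0.9]
grip_width: 50.1
finger_force: 0.0
time: 14.65
tool_pos: [486.4, -38.1, 315.5]
tcp_rot: [-3.137, -0.002, 1.743]
contact_force: [-0.4, 0.1, 0.9]
grip_width: 50.1
finger_force: 0.0
d [-10.1 -27.2  55.6] turn -0.003 rows 1.0 q [-0.24  0.37  1.75 -0.    1.02 -0.41] t 14.65
```

```bash
python3 -m crank '[[50,-5,-20,30,0],[50,-10,-27,56,0],[50,-10,-27,56,0],[50,-10,-27,56,0],[50,-10,-27,56,0]]'; python3 mv.py 461 -52.7 216.5 1.746; python3 look.py d 210 140 235 150
```

```text
time: 15.28
tool_pos: [463.0, -52.6, 262.4]
tcp_rot: [3.139, 0.001, 1.744]
contact_force: [0.0, 0.4, 0.5]
grip_width: 50.2
finger_force: 0.0
d [ 0.3 -2.1 45.9] turn -0.002 rows 0.74 q [-0.28  0.41  1.87 -0.    0.85 -0.45] t 15.275
```

View pics/d.png

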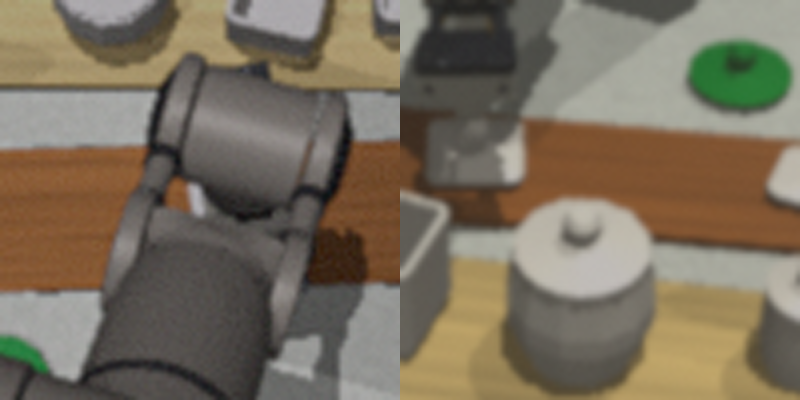

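The large lid (crop right, 583,250) is flat on its jar, and the gripper is above the square lid. Now I'll grasp it.

```bash
python3 -m crank '[[50,0.3,-1.5,25,0],[50,0.3,-1.5,45,0],[50,0.3,-1.5,45,0],[36,0.3,-1.5,45,0],[36,0.3,-1.5,45,0]]'; python3 -m crank '[[5,0,0,0,0],[5,0,0,0,0],[5,0,0,0,0],[5,0,0,0,0],[5,0,0,0,0]]'; python3 mv.py 647.1 -85.4 365 1.331
```

```text
time: 16.0
tool_pos: [461.1, -52.7, 217.1]
tcp_rot: [3.14, 0.001, 1.743]
contact_force: [-0.3, 0.3, -0.2]
grip_width: 37.5
finger_force: 0.0
time: 16.62
tool_pos: [460.7, -52.6, 216.5]
tcp_rot: [3.141, 0.0, 1.743]
contact_force: [-2.3, 1.2, 5.6]
grip_width: 21.5
finger_force: 30.0
d [ -64.3  178.  -148.5] turn 0.412 rows 3.85 q [-0.28  0.49  1.92 -0.    0.73 -0.45] t 16.625
```

```bash
python3 -m crank '[[5,0,0,-50,0],[5,0,0,-110,0.15],[5,-20,60,-148,0.3],[5,-40,110,-148,0.412],[5,-64,160,-148,0.412]]'; python3 mv.py 647.1 -85.4 345 1.331
```

```text
time: 17.25
tool_pos: [631.2, -88.3, 365.1]
tcp_rot: [3.139, -0.0, 1.33]
contact_force: [0.7, -0.9, -1.1]
grip_width: 21.8
finger_force: 30.0
d [ 6.6 14.7 20.1] turn -0.001 rows 0.41 q [-0.26  0.58  1.25  0.    1.31 -0.02] t 17.25
```

```bash
python3 -m crank '[[5,4,14,10,0],[5,4,14,20,0],[5,4,14,20,0],[5,4,14,20,0]]'; python3 mv.py 647.1 -85.4 316 1.331
```

```text
time: 17.75
tool_pos: [643.1, -87.4, 344.7]
tcp_rot: [-3.142, 0.0, 1.331]
contact_force: [-0.4, -0.2, -1.4]
grip_width: 21.0
finger_force: 30.0
d [ 2.9  3.4 28.7] turn 0.0 rows 0.47 q [-0.25  0.62  1.24 -0.    1.29 -0.01] t 17.75
```

```bash
python3 -m crank '[[5,2.9,3.4,15,0],[5,2.9,3.4,28.5,0],[5,2.9,3.4,28.5,0],[5,2.9,3.4,28.5,0]]'; python3 mv.py 647.1 -85.4 305.5 1.331;python3 look.py e 230 110 200 175
```

```text
time: 18.25
tool_pos: [648.0, -85.7, 315.6]
tcp_rot: [-3.142, 0.0, 1.331]
contact_force: [0.2, 0.1, -1.5]
grip_width: 21.3
finger_force: 30.0
d [ 0.  -0.9 10.1] turn 0.0 rows 0.16 q [-0.25  0.65  1.26 -0.    1.23 -0.01] t 18.25
```

View pics/e.png

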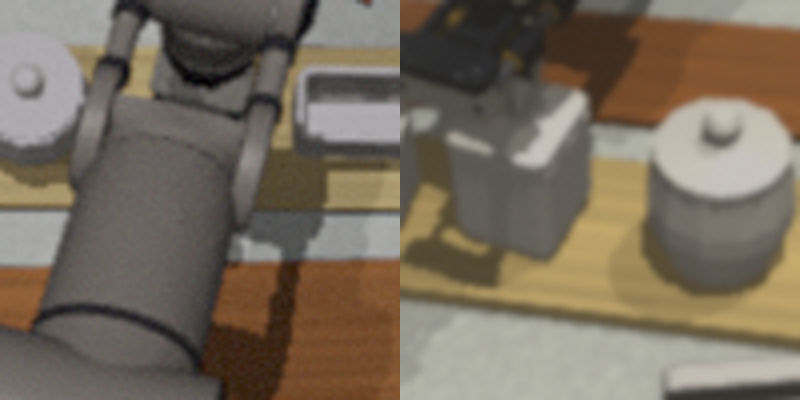

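The lid is aligned with the square jar (crop right, 520,130), so I'll lower it.

```bash
python3 -m crank '[[5,0,-0.6,3,0],[5,0,-0.6,6,0],[5,0,-0.6,8,0],[5,0,-0.6,8,0],[5,0,-0.6,8,0]]'; python3 -m crank '[[5,0,0,1,0],[5,0,0,2,0],[5,0,0,2,0],[5,0,0,2,0]]'
```

```text
time: 18.98
tool_pos: [647.4, -85.5, 307.7]
tcp_rot: [3.141, 0.0, 1.331]
contact_force: [-0.2, -0.3, -1.2]
grip_width: 21.8
finger_force: 30.0
time: 19.48
tool_pos: [647.3, -85.5, 305.7]
tcp_rot: [-3.142, 0.0, 1.331]
contact_force: [-0.3, 0.8, -0.5]
grip_width: 21.6
finger_force: 30.0
```

```bash
python3 -m crank '[[5,0,0,1,0],[5,0,0,1.5,0],[5,0,0,1.5,0]]'
```

```text
time: 19.85
tool_pos: [647.2, -85.4, 305.5]
tcp_rot: [3.14, 0.0, 1.331]
contact_force: [-3.5, 0.8, 6.3]
grip_width: 21.6
finger_force: 30.0
```

```bash
python3 -m crank '[[45,0,0,-1,0],[45,0,0,-1,0],[45,0,0,-1,0],[45,0,0,-1,0]]'; python3 -m crank '[[50,0,0,-50,0],[50,0,0,-75,0],[50,0,-60,-75,0],[50,50,-120,-75,0],[50,100,-140,-75,0]]'; python3 mv.py 460.8 252.1 300 1.30
```

```text
time: 20.35
tool_pos: [647.3, -85.5, 305.0]
tcp_rot: [-3.141, 0.0, 1.331]
contact_force: [-0.1, 0.3, 0.3]
grip_width: 44.8
finger_force: 0.0
time: 20.98
tool_pos: [534.7, 39.9, 380.5]
tcp_rot: [3.142, 0.0, 1.329]
contact_force: [0.4, 0.4, 0.4]
grip_width: 49.8
finger_force: 0.0
d [ 188.3 -122.6   80.5] turn 0.029 rows 3.82 q [-0.07  0.38  1.53 -0.    1.23  0.17] t 20.975
```

```bash
python3 -m crank '[[50,188,-122,80,0.029],[50,188,-122,80,0.029],[50,188,-122,80,0.029],[50,188,-122,80,0.029],[50,188,-122,80,0.029]]'>/dev/null; python3 -m crank '[[50,0,0,30,0],[50,0,0,40,0],[50,0,0,40,0]]'; python3 mv.py 460.8 252.1 216.5 1.30; python3 look.py f 220 100 180 175
```

```text
time: 21.98
tool_pos: [462.9, 250.4, 260.0]
tcp_rot: [-3.141, 0.001, 1.301]
contact_force: [0.2, -0.1, 1.1]
grip_width: 50.1
finger_force: 0.0
d [ 1.1 -2.4 43.5] turn 0.001 rows 0.7 q [ 0.35  0.51  1.71 -0.    0.93  0.62] t 21.975
```

View pics/f.png

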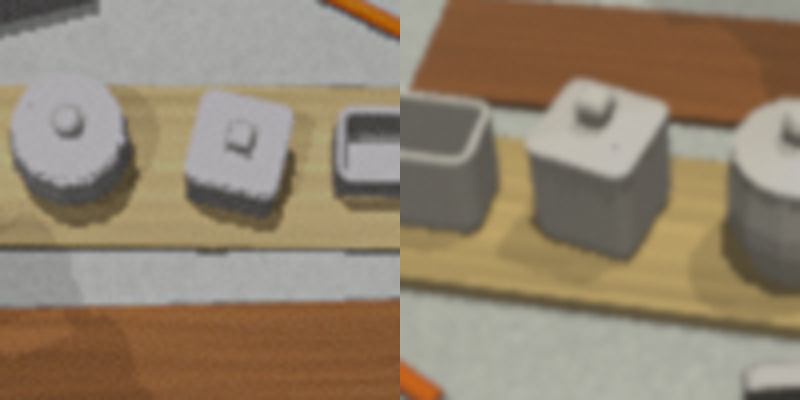

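The square and large lids (crop left, 240,143 and 70,130) are seated flat and in line. The last one is the oblong lid.

```bash
python3 -m crank '[[50,1,-2,25,0],[50,1,-2,42.5,0],[50,1,-2,42.5,0],[36,1,-2,42.5,0],[36,1,-2,42.5,0]]'; python3 -m crank '[[5,0,0,0,0],[5,0,0,0,0],[5,0,0,0,0],[5,0,0,0,0],[5,0,0,0,0]]'; python3 mv.py 500 0 400 1.45
```

```text
time: 22.7
tool_pos: [461.2, 252.7, 218.7]
tcp_rot: [3.14, -0.001, 1.302]
contact_force: [0.8, 0.2, -0.4]
grip_width: 37.2
finger_force: 0.0
time: 23.32
tool_pos: [460.8, 252.6, 217.8]
tcp_rot: [-3.142, 0.0, 1.302]
contact_force: [-1.9, -0.6, 3.7]
grip_width: 15.8
finger_force: 30.0
d [-233.2  104.8 -182.2] turn -0.148 rows 5.02 q [ 0.36  0.57  1.75 -0.    0.83  0.62] t 23.325
```

```bash
python3 -m crank '[[5,0,0,-50,0],[5,0,0,-110,0],[5,0,0,-165,0],[5,-60,0,-165,0],[5,-120,0,-165,0]]'>/dev/null; python3 mv.py 500 -200 380 1.561
```

```text
d [-305.2  157.5    3.2] turn -0.257 rows 5.5 q [ 0.14  0.22  1.75 -0.    1.16  0.4 ] t 23.95
```

```bash
python3 -m crank '[[5,-305,158,3,-0.257],[5,-305,158,3,-0.257],[5,-305,158,3,-0.257],[5,-305,158,3,-0.257],[5,-305,158,3,-0.257]]'>/dev/null; python3 mv.py 652.1 -230.7 365 1.561
```

```text
d [-67.7 160.9  14.8] turn -0.002 rows 2.8 q [-0.46  0.35  1.58  0.    1.21 -0.45] t 24.575
```

```bash
python3 -m crank '[[5,-67,161,15,0],[5,-67,161,15,0],[5,-67,161,15,0],[5,-67,161,15,0],[5,-67,161,15,0]]'>/dev/null; python3 mv.py 652.1 -230.7 315 1.561
```

```text
d [-3.1  0.4 49. ] turn -0.002 rows 0.79 q [-0.45  0.69  1.06 -0.    1.4  -0.44] t 25.2
```

```bash
python3 -m crank '[[5,-1,0,20,0],[5,-2,0.4,40,0],[5,-2.5,0.4,49,0],[5,-2.5,0.4,49,0],[5,-2.5,0.4,49,0]]'>/dev/null; python3 mv.py 652.1 -230.5 305 1.561
```

```text
d [-0.3 -0.5 12.5] turn -0.002 rows 0.2 q [-0.45  0.72  1.12 -0.    1.3  -0.44] t 25.825
```

```bash
python3 -m crank '[[5,-0.3,-0.5,6,0],[5,-0.3,-0.5,12,0],[5,-0.3,-0.5,16,0],[5,-0.3,-0.5,18,0],[5,-0.3,-0.5,18,0]]'; python3 -m crank '[[5,0,0,1.5,0],[5,0,0,3,0],[5,0,0,3,0],[5,0,0,3,0]]'
```

```text
time: 26.45
tool_pos: [652.1, -230.6, 297.9]
tcp_rot: [-3.141, -0.0, 1.559]
contact_force: [-0.2, 0.1, -1.1]
grip_width: 15.3
finger_force: 30.0
time: 26.95
tool_pos: [652.0, -230.6, 295.1]
tcp_rot: [3.142, 0.0, 1.559]
contact_force: [0.5, -0.4, -0.7]
grip_width: 15.8
finger_force: 30.0
```

```bash
python3 -m crank '[[5,0,0,1,0],[5,0,0,1.5,0],[5,0,0,1.5,0]]'
```

```text
time: 27.32
tool_pos: [652.0, -230.6, 294.8]
tcp_rot: [3.141, 0.001, 1.559]
contact_force: [-3.0, 0.5, 3.9]
grip_width: 15.4
finger_force: 30.0
```

```bash
python3 -m crank '[[45,0,0,-1,0],[45,0,0,-1,0],[45,0,0,-1,0],[45,0,0,-1,0]]'; python3 -m crank '[[50,0,0,-50,0],[50,0,0,-80,0],[50,0,-60,-80,0],[50,0,-120,-80,0],[50,0,-180,-80,0]]'; python3 -m crank '[[50,0,-120,-60,0],[50,0,-120,-60,0],[50,0,-120,-60,0],[50,0,-120,-60,0]]'
python3 - <<'E'
from plant import vision
import cv2,numpy as np,pickle
o=[]
for n,x,y,w,h in(("top",165,110,190,60),("scene",145,180,240,90)):
    d=vision.capture(n); pickle.dump(d,open(n+"1.pkl","wb"))
    o.append(cv2.resize(np.ascontiguousarray(d["color"][y:y+h,x:x+w,::-1]),(800,800*h//w),interpolation=cv2.INTER_CUBIC))
cv2.imwrite("pics/g.png",np.vstack(o))
E
```

```text
time: 27.82
tool_pos: [652.1, -230.6, 294.4]
tcp_rot: [-3.141, -0.0, 1.559]
contact_force: [-0.7, 0.1, 0.1]
grip_width: 44.5
finger_force: 0.0
time: 28.45
tool_pos: [470.2, -228.2, 374.5]
tcp_rot: [3.141, 0.001, 1.56]
contact_force: [-0.7, -0.1, 0.8]
grip_width: 49.6
finger_force: 0.0
time: 28.95
tool_pos: [352.1, -227.3, 435.0]
tcp_rot: [3.14, 0.001, 1.558]
contact_force: [1.2, -0.3, -0.5]
grip_width: 49.7
finger_force: 0.0
```

View pics/g.png

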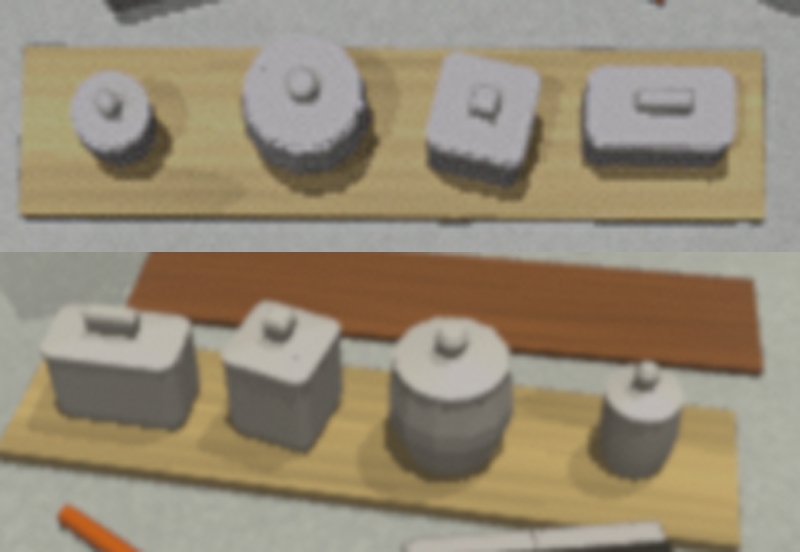

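All four lids sit flat and in line on their jars: small (112,112), large (303,85), square (485,102) and oblong (663,100) in the upper half of the picture. The jars have not moved and the gripper is clear, so I'm handing the job in.

```bash
python3 -c "
from plant import bot
print(bot.close_job())"
```

```text
the job is handed in; nothing more can be done
None
```

The final pictures show all four lids flat and in line on their own jars, with the jars where they stood; I handed the job in at about 29 s, and no verdict was returned.

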